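# Draw the index plunger and bring the filter carriage to its stop

### The job

The filter carriage on the rail is locked by a spring-loaded index plunger, the round knob standing in its middle. Pull the knob fully up while the carriage is still in its place, then, keeping the pin up clear of the rail all the way, slide the carriage along until you feel it meet the stop block clamped at one end of the rail. Finish while holding: your gripper still keeps the plunger fully up and the carriage pressed against the stop, ready for a colleague to change the glass, and everything else on the table is left where it was.

Things in the scene. Friction and masses are not known exactly. Their poses are not given: they have to be found in the camera images.
- knob (a point): Centre of the plunger's round black knob, 26 mm across, 24 mm tall, upright in the middle of the carriage. Seated, its centre is 88 mm above the table and 34 mm above the carriage's flat top; below it is a steel sleeve 19 mm across, 22 mm tall (foot 28 mm across). It is pulled straight up, does not turn, and travels with the carriage. Its y axis runs along the rail.
- plunger (a joint): How far the plunger is pulled up, in m: 0 seated, 0.020 at its upper stop. The 10 mm pin reaches 12 mm into a hole of the rail and locks the carriage until pulled over 12 mm. The spring pulls it down with about 6 N seated, 12 N fully up; let go, it snaps down. Let down between holes, the pin rests on the rail at about 0.012.
- carriage_mid (a point): Centre of the carriage's flat top, 54 mm above the table: grey block 90 mm across the rail, 120 mm along it (y), with a 110 mm black filter frame overhanging on the side away from the robot. About 0.8 kg; slides with 1 to 2 N of friction once the pin is clear. Starts at the rail's middle; could go 150 mm either way if no stop were there.
- stop_mid (a point): Centre of the stop block: steel, rubber pads on both faces, 74 mm across the rail, 30 mm along it, 22 mm tall on the rail's top, with a small star-shaped clamp knob (32 mm across, top 68 mm above the table). Fixed, left or right of the carriage, 35 to 90 mm from its end; they touch with centres 75 mm apart. The other end of the rail has only a flat white scale plate.
- rail: Fixed aluminium rail, 480 mm long, 60 mm wide, 30 mm tall, with seven index holes 40 mm apart along its top; origin at the middle of its underside, y axis along its length. Runs roughly left to right in front of the robot.
- tile_a: Orange glass filter tile lying flat, 50 x 50 x 6 mm, between robot and rail; a bystander, origin at the centre of its underside.
- tile_b: Red glass filter tile lying flat, 50 x 50 x 6 mm, between robot and rail; a bystander, origin at the centre of its underside.
- tile_c: Pale green glass filter tile lying flat, 50 x 50 x 6 mm, beyond the rail (the filter frame passes 34 mm above it); a bystander, origin at the centre of its underside.
- lens: Dark lens barrel standing upright, 68 mm across, 70 mm tall; a bystander, origin at the centre of its underside.
- blower: Rubber dust blower standing upright, 60 mm across, 110 mm tall; a bystander, origin at the centre of its underside.
- mouse: Black computer mouse, 100 x 58 x 32 mm; a bystander, origin at the centre of its underside.
- target: Grey calibration card, 70 x 100 x 5 mm, lying flat; a bystander, origin at the centre of its underside.

How it is judged:
On the way, in this order (a step that is already met when the one before it is completed fails the run):
1. the plunger is pulled fully up with the carriage still in its place (value of joint plunger above 0.0165 m and distance of carriage_mid from where it was at the start of the episode below 0.005 m), for 0.2 s.
2. the carriage is pressed against the stop with the plunger held up (value of joint plunger above 0.0165 m and contact force between the fingers and plunger above 2 N and horizontal distance between carriage_mid and stop_mid below 0.078 m and contact force between carriage and stop above 0.5 N), for 0.2 s.
At the end, for the whole second after the job is handed in: The plunger is held by the gripper (over 2 N of contact) at least 16.5 mm up out of its 20 mm travel, and the carriage touches the stop block (centres under 78 mm apart) with more than 0.5 N (all of step 2 and velocity of joint plunger below 0.01 m/s); the arm keeps its last pose, push and grip.
It fails at once if the pin comes down on or into the rail again while the carriage is away from its starting place (distance of carriage_mid from where it was at the start of the episode above 0.008 m and value of joint plunger below 0.0127 m).
It fails at once if a bystander is moved more than 20 mm (distance of any of tile_a, tile_b, tile_c, lens, blower, mouse, target from where it was at the start of the episode above 0.02 m).
It also fails if it takes over 32 s, if anything falls off the work surface, if the arm or the gripper's body presses on something with over 40 N, if the wrist force passes 120 N, or if a joint passes its speed limit or range.

### The arm

A 7-joint arm with a two-finger parallel gripper is mounted at the origin on the work surface. World frame = base frame: x ahead of the robot, y to its left, z up, the work surface at z = 0. Lengths are in m, angles in rad, forces in N, time in s.
With the tool pointing down it reaches from about 0.425 to 0.925 m from the base axis. Payload 6.8 kg.
Tool frame: the origin (TCP) lies midway between the tips of the shut fingers; the grasp point (between the pads) lies 19 mm behind it; z points along the fingers, y is the direction in which the jaws open and shut (so a half turn about z gives the same grasp; the last joint's range is limited). The gripper opens to 85 mm and grips with 20 to 120 N. Pads are 22 mm wide; open, the fingers measure 114 mm over their backs; the gripper's body (76 mm by 85 mm) begins 54 mm behind the grasp point. The pads swing forward as they close: fully open they stand 13 mm farther back than shut.
Start: joints at [1.046, 0.477, 0.022, 1.555, -0.011, 1.109, -0.083], TCP at [0.273, -0.617, 0.231] pointing down, gripper open.
Joint ranges: [-2.96, 2.96], [-0.34, 2.1], [-1.41, 1.46], [0.24, 2.44], [-1.37, 4.51], [0.17, 1.92], [-2.96, 2.96]. Speed limits (rad/s): [2.39, 2.39, 3.14, 3.14, 3.14, 3.14, 3.14].

### API

Orientations are given as a unit quaternion [w, x, y, z].
In Python, from station import status, eyes, workorder gives the robot as it stands. The module is installed in compiled form; this text tells all that it offers.
- The arm moves only by the shell command python3 -m jog 'ROWS' [FORCE]. ROWS is text: rows parted by semicolons, each of 7 numbers parted by spaces: the shift along the tool's x, y, z in m, then the turn, a rotation vector about the tool's x, y, z in degrees, then the finger opening in m, from 0 to 0.0854. In form: dx dy dz rx ry rz jaw; .... A call has 1 to 5 rows; each row is the pose to reach, as a shift and turn from the pose commanded when the call began, along the tool's axes at that moment; what a row does not reach only later rows make up. A row lasts 1/10 s, in which the tool goes at most 50 mm and 8.59 degrees, less where a joint would pass 70% of its speed; a pose out of reach is approached as far as the arm can. A call with a gripper value outside its range is refused whole. The fingers move at their own pace and stop on an object; FORCE is the grip in N (left out, the last holds). Time passes only in rows, so rows that repeat a pose let the fingers close. It gives the time, the measured TCP pose, the force and the opening at its end, in the units of the state.
- status.get_obs(): the state, without advancing time (a new reading comes with each control period).
- eyes.read_camera(name): name is "scene" or "top" or "wrist"; returns a dict with "image" (400x640x3 uint8, red, green, blue), "intrinsics" (3x3 intrinsics, pixels), "position" and "orientation" of the camera in the world. Camera axes: x right, y up, looking along -z (the intrinsics and any distortion apply to the point x, -y, -z); pixel columns grow to the right and rows downward; lengths in m; the calibration is good to about 2 mm. The wrist camera is an equidistant fisheye: a pixel r from the principal point sees the ray r / f radians off the axis. A picture is of the moment at which its call begins. There is no depth.
- workorder.hand_in(): hands the job in, once; it reports no verdict.
The state is a dict: "t": time; "q": joint angles; "joint_vel": joint speeds; "joint_torque": joint torques, N m; "eef_pos": TCP position; "tool_rot": TCP orientation; "contact_force": force on the tool from outside, world axes, zero at the start; "torque": the same for the moment, N m; "gripper_width": opening from 0.0 (shut) to 1.0 (fully open).
Only numpy, scipy, OpenCV 4.12 (cv2) and the standard library are available. Lean on these libraries where they do the work, as an engineer would, in place of code of your own. Each camera call takes 0.05 s, during which the arm holds its last target.

## Working session

There is one attempt and no reset: what is moved stays moved. The work goes in short steps, Python scripts to look and compute and a shell command to move; the robot and the scene stay as the last step left them, time stands still between calls to the robot, and variables do not carry over. Pictures are saved under pics/ and viewed, and the job is handed in when it is done.

```bash
mkdir -p pics
python3 - <<'E'
from station import status, eyes
import cv2
print(status.get_obs())
for n in ["scene","top","wrist"]:
    c=eyes.read_camera(n)
    cv2.imwrite(f"pics/{n}0.png",c["image"][:,:,::-1])
    print(n,c["intrinsics"],c["position"],c["orientation"],[k for k in c])
E
```

```text
{'t': 0.0, 'q': array([ 1.04586121,  0.47782573,  0.02237319,  1.55643328, -0.01151321,
        1.10931971, -0.08309725]), 'joint_vel': array([-0.00067522, -0.00042036,  0.00120099, -0.00072078, -0.00071986,
       -0.00023872, -0.00022249]), 'joint_torque': array([ 1.59920314e-04, -5.96447217e+01,  1.60777945e+00, -2.81193745e+01,
        1.24453800e-02,  9.30739014e-03,  1.97151786e-05]), 'eef_pos': array([ 0.27301826, -0.61667603,  0.23031687]), 'tool_rot': array([-8.91210233e-04,  9.78360290e-01,  2.06906455e-01, -2.61318162e-04]), 'contact_force': array([-0.0811932 ,  0.78530194,  0.24811133]), 'torque': array([ 0.0386019 , -0.04083973,  0.03189024]), 'gripper_width': 1.0000743195004855}
scene [[379.73733791   0.         328.29432692]
 [  0.         379.73733791 192.91987252]
 [  0.           0.           1.        ]] [ 1.10290095 -0.24524122  0.79425967] [0.78526971 0.29503884 0.19272452 0.50907841] ['image', 'intrinsics', 'position', 'orientation']
top [[396.40956123   0.         323.36755767]
 [  0.         396.40956123 203.84928866]
 [  0.           0.           1.        ]] [ 0.38092014 -0.00474039  1.07187284] [ 0.71216204  0.05593304 -0.06050508 -0.69716272] ['image', 'intrinsics', 'position', 'orientation']
wrist [[309.70691629   0.         317.74457841]
 [  0.         309.70691629 199.58050874]
 [  0.           0.           1.        ]] [ 0.33620789 -0.58844734  0.37368928] [ 0.82976996 -0.11593424  0.07552424 -0.54068213] ['image', 'intrinsics', 'position', 'orientation']
```

View pics/scene0.png

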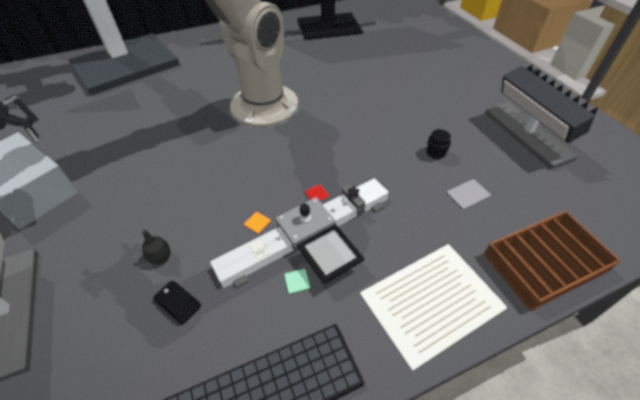

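View pics/top0.png

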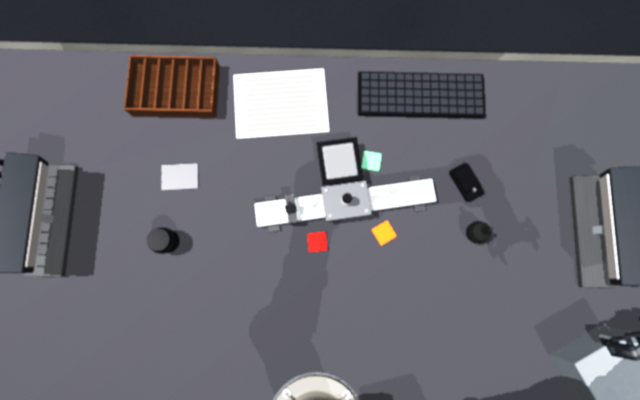

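View pics/wrist0.png

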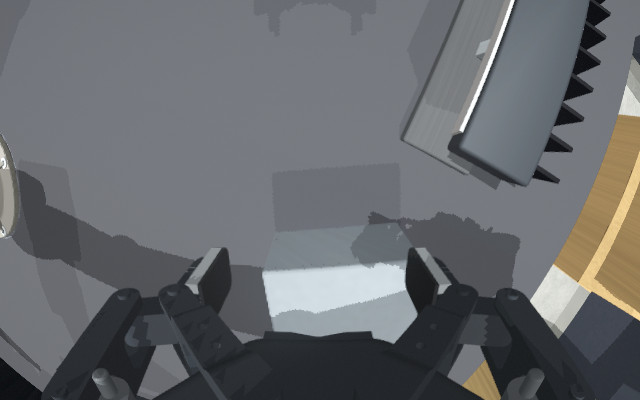

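Run:
```python
import cv2
a=cv2.imread("pics/top0.png")[130:265,240:450]; cv2.imwrite("pics/top0c.png",cv2.resize(a,None,fx=3.8,fy=3.8,interpolation=cv2.INTER_CUBIC))
a=cv2.imread("pics/scene0.png")[165:305,200:400]; cv2.imwrite("pics/scene0c.png",cv2.resize(a,None,fx=4,fy=4,interpolation=cv2.INTER_CUBIC))
```

```text
(no output)
```

View pics/top0c.png

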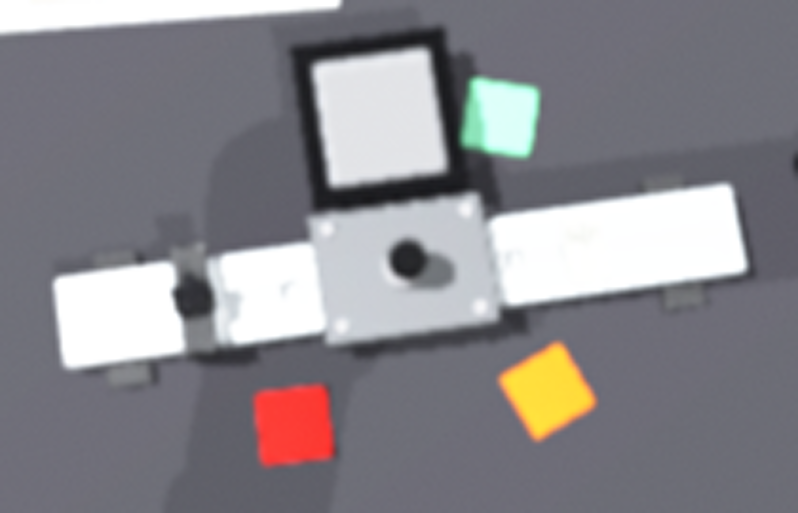

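View pics/scene0c.png

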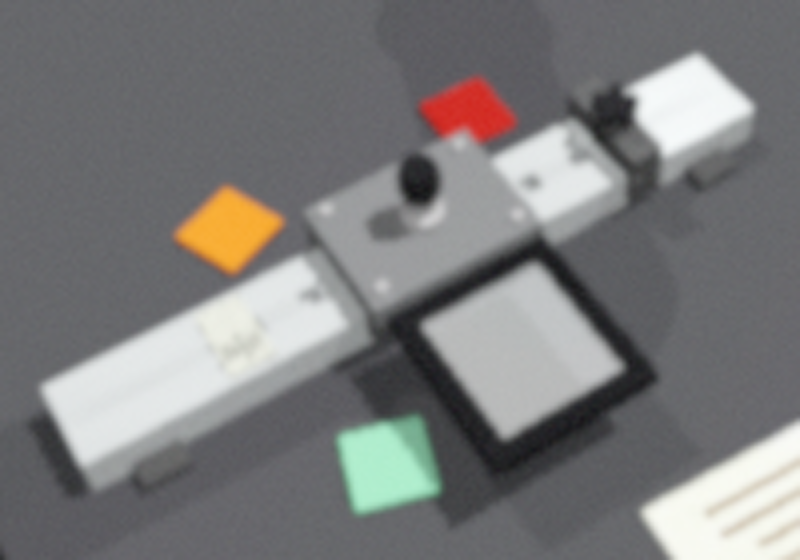

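```bash
cat > h.py <<'E'
import numpy as np
from scipy.spatial.transform import Rotation as R
from station import eyes,status
def qR(q): return R.from_quat([q[1],q[2],q[3],q[0]])
def ray(c,uv,fish=False):
    K=c["intrinsics"]; x=(uv[0]-K[0,2])/K[0,0]; y=(uv[1]-K[1,2])/K[1,1]
    if fish:
        r=np.hypot(x,y); d=np.array([np.sin(r)*x/r,-np.sin(r)*y/r,-np.cos(r)])
    else: d=np.array([x,-y,-1.])
    d=qR(c["orientation"]).apply(d); return np.array(c["position"]),d/np.linalg.norm(d)
def atz(c,uv,z,fish=False):
    p,d=ray(c,uv,fish); return p+d*(z-p[2])/d[2]
def tri(rs):
    A=np.zeros((3,3));b=np.zeros(3)
    for p,d in rs:
        M=np.eye(3)-np.outer(d,d);A+=M;b+=M@p
    x=np.linalg.solve(A,b); return x,[np.linalg.norm((np.eye(3)-np.outer(d,d))@(x-p)) for p,d in rs]
E
python3 - <<'E'
from h import *
np.set_printoptions(precision=4,suppress=True)
T=eyes.read_camera("top");S=eyes.read_camera("scene")
t=lambda U,V:(( U+.5)/3.8-.5+240,(V+.5)/3.8-.5+130)
s=lambda U,V:(( U+.5)/4-.5+200,(V+.5)/4-.5+165)
print("knob",tri([ray(T,t(407,259)),ray(S,s(419,180))]))
for z in(.088,.1): print(z,atz(T,t(407,259),z),atz(S,s(419,180),z))
print("stopknob",tri([ray(T,t(193,297)),ray(S,s(613,105))]),atz(T,t(193,297),.064))
rc=np.array([atz(T,t(*p),.03) for p in [(55,278),(735,184),(747,272),(67,368)]]);print(rc,rc.mean(0))
cc=np.array([atz(T,t(*p),.054) for p in [(308,215),(484,190),(498,318),(327,345)]]);print(cc,cc.mean(0))
e=[rc[0]-rc[1],rc[3]-rc[2],cc[0]-cc[1],cc[3]-cc[2]]
for v in e: print(np.degrees(np.arctan2(-v[0],v[1])),np.linalg.norm(v))
for n,p in dict(a=(547,391),b=(294,425),c=(500,117)).items(): print(n,atz(T,t(*p),.006))
print("carr corner tri",tri([ray(T,t(327,345)),ray(S,s(468,133))]),tri([ray(T,t(498,318)),ray(S,s(308,213))]))
print(status.get_obs()["t"])
E
```

```text
knob (array([ 0.5614, -0.068 ,  0.0883]), [np.float64(9.766209765646526e-05), np.float64(9.766209765644897e-05)])
0.088 [ 0.5615 -0.0681  0.088 ] [ 0.5613 -0.0678  0.088 ]
0.1 [ 0.5593 -0.0673  0.1   ] [ 0.5705 -0.0708  0.1   ]
stopknob (array([0.5365, 0.0749, 0.064 ]), [np.float64(8.453470477710496e-05), np.float64(8.453470477711948e-05)]) [0.5365 0.075  0.064 ]
[[ 0.5531  0.1747  0.03  ]
 [ 0.6314 -0.3043  0.03  ]
 [ 0.5681 -0.3112  0.03  ]
 [ 0.49    0.1633  0.03  ]] [ 0.5607 -0.0694  0.03  ]
[[ 0.597  -0.0016  0.054 ]
 [ 0.6175 -0.1231  0.054 ]
 [ 0.5281 -0.1329  0.054 ]
 [ 0.507  -0.0165  0.054 ]] [ 0.5624 -0.0685  0.054 ]
9.282157571993965 0.4853562198183251
9.34125950607024 0.4808338612985935
9.534140850057295 0.12319805300656499
10.267333962951406 0.1183023444147796
a [ 0.4835 -0.1738  0.006 ]
b [0.4556 0.0052 0.006 ]
c [ 0.6836 -0.1402  0.006 ]
carr corner tri (array([ 0.5079, -0.0157,  0.0491]), [np.float64(0.000905649340795937), np.float64(0.0009056493407959352)]) (array([ 0.5289, -0.1319,  0.0513]), [np.float64(0.0013963240565482322), np.float64(0.001396324056548318)])
0.25
```

```bash
cat > g.py <<'E'
from h import *
import sys
yaw=np.radians(9.4)
def goal(x,y,z):
    o=status.get_obs(); r=qR(o["tool_rot"])
    yd=np.array([np.sin(yaw),-np.cos(yaw),0]); zd=np.array([0,0,-1.]); xd=np.cross(yd,zd)
    G=R.from_matrix(np.c_[xd,yd,zd])
    print("t",o["t"],"shift",(r.inv().apply(np.array([x,y,z])-o["eef_pos"])).round(4),"rv",np.degrees((r.inv()*G).as_rotvec()).round(2),"F",o["contact_force"].round(2),"w",round(o["gripper_width"],3),"pos",o["eef_pos"].round(4),"q",o["q"].round(2))
if __name__=="__main__": goal(*map(float,sys.argv[1:4]))
E
python3 g.py 0.5615 -0.068 0.20
```

```text
t 0.25 shift [ 0.4859 -0.3852  0.0311] rv [-5.000e-02  1.000e-02  1.448e+01] F [-0.24  0.45 -0.12] w 0.999 pos [ 0.2732 -0.617   0.2308] q [ 1.05  0.48  0.02  1.56 -0.01  1.11 -0.08]
```

```bash
python3 -m jog '0.02 -0.016 0 0 0 0 0.0854; 0.05 -0.04 0 0 0 1 0.0854; 0.085 -0.068 0 0 0 2 0.0854; 0.12 -0.096 0 0 0 3 0.0854; 0.155 -0.123 0 0 0 4 0.0854' && python3 g.py 0.5615 -0.068 0.20
```

```text
t: 0.75
eef_pos: [0.3657, -0.4403, 0.2313]
tool_rot: [0.0, 0.985, 0.172, 0.0]
contact_force: [1.2, 0.3, -0.2]
gripper_width: 1.001
t 0.75 shift [ 0.3105 -0.2839  0.0313] rv [ 0.000e+00 -1.000e-02  1.042e+01] F [ 1.25  0.26 -0.24] w 1.001 pos [ 0.3657 -0.4403  0.2313] q [ 0.79  0.31 -0.03  1.8   0.01  1.03 -0.47]
```

```bash
python3 -m jog '0.033 -0.03 0 0 0 1.5 0.0854; 0.066 -0.06 0 0 0 3 0.0854; 0.099 -0.09 0 0 0 5 0.0854; 0.132 -0.12 0.01 0 0 7 0.0854; 0.165 -0.15 0.02 0 0 9 0.0854' && python3 g.py 0.5615 -0.068 0.20
```

```text
t: 1.25
eef_pos: [0.4702, -0.2434, 0.2116]
tool_rot: [0.0, 0.996, 0.094, 0.001]
contact_force: [0.3, -1.0, -0.4]
gripper_width: 1.001
t 1.25 shift [ 0.1225 -0.1552  0.0116] rv [ 0.05 -0.07  1.38] F [ 0.33 -0.97 -0.43] w 1.001 pos [ 0.4702 -0.2434  0.2116] q [ 0.47  0.26 -0.13  1.92  0.04  0.96 -1.06]
```

```bash
python3 -m jog '0.031 -0.039 0 0 0 0.4 0.0854; 0.062 -0.078 0 0 0 1 0.0854; 0.093 -0.117 0.005 0 0 1.4 0.0854; 0.115 -0.145 0.01 0 0 1.4 0.0854; 0.1225 -0.155 0.0116 0 0 1.4 0.0854' && python3 -m jog '0 0 0 0 0 0 0.0854;0 0 0 0 0 0 0.0854' && python3 g.py 0.5615 -0.068 0.20
python3 - <<'E'
from h import *
import cv2,pickle
c={n:eyes.read_camera(n) for n in["wrist","scene","top"]}
pickle.dump(c,open("c1.pkl","wb"))
for n in c: cv2.imwrite(f"pics/{n}1.png",c[n]["image"][:,:,::-1])
print(c["wrist"]["position"],c["wrist"]["orientation"])
E
```

```text
t: 1.75
eef_pos: [0.5617, -0.0644, 0.1993]
tool_rot: [-0.001, 0.996, 0.086, 0.0]
contact_force: [-0.1, -0.4, 0.8]
gripper_width: 1.002
t: 1.95
eef_pos: [0.5599, -0.0713, 0.1996]
tool_rot: [0.001, 0.997, 0.082, -0.0]
contact_force: [0.3, -0.1, 0.5]
gripper_width: 1.002
t 1.95 shift [ 0.0021 -0.0029 -0.0004] rv [ 0.06  0.05 -0.01] F [ 0.27 -0.09  0.5 ] w 1.002 pos [ 0.5599 -0.0713  0.1996] q [ 0.18  0.34 -0.21  1.85  0.08  0.97 -1.47]
[ 0.62800967 -0.05939415  0.34281665] [ 0.75483035 -0.10641289  0.0887174  -0.64112141]
```

View pics/wrist1.png

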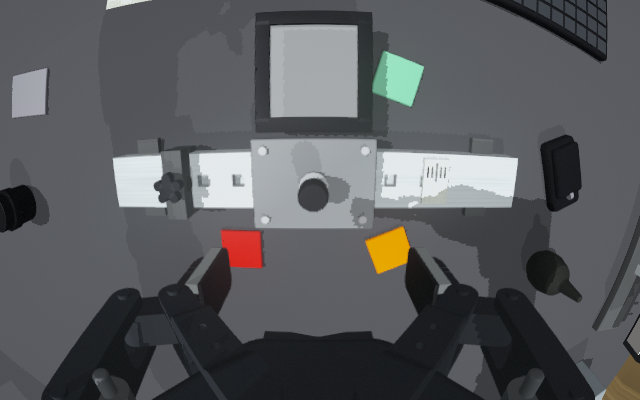

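View pics/scene1.png

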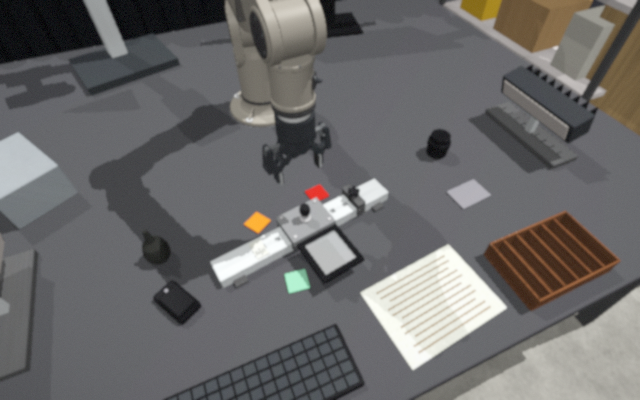

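```bash
python3 - <<'E'
from h import *
import pickle,cv2
c=pickle.load(open("c1.pkl","rb"));W=c["wrist"]
np.set_printoptions(precision=4,suppress=True)
# corners of carriage top
for z,p in [(.088,(313,195)),(.064,(168,188)),(.054,(251,139)),(.054,(376,139)),(.054,(376,227)),(.054,(251,227)),(.03,(515,157)),(.03,(515,207)),(.03,(114,158)),(.03,(119,207))]: print(p,atz(W,p,z,True))
a=W["image"][140:240,140:400,::-1]; cv2.imwrite("pics/w1c.png",cv2.resize(a,None,fx=3,fy=3,interpolation=cv2.INTER_CUBIC))
E
python3 g.py 0.5615 -0.068 0.20
```

```text
(313, 195) [ 0.5597 -0.0672  0.088 ]
(168, 188) [0.5373 0.0774 0.064 ]
(251, 139) [ 0.5953 -0.0017  0.054 ]
(376, 139) [ 0.6141 -0.118   0.054 ]
(376, 227) [ 0.5279 -0.1362  0.054 ]
(251, 227) [ 0.5074 -0.0114  0.054 ]
(515, 157) [ 0.629  -0.2955  0.03  ]
(515, 207) [ 0.5699 -0.3161  0.03  ]
(114, 158) [0.5516 0.1723 0.03  ]
(119, 207) [0.4912 0.1652 0.03  ]
t 2.1 shift [ 0.0023 -0.0035 -0.0001] rv [ 0.05  0.01 -0.11] F [ 0.14 -0.48 -0.59] w 1.002 pos [ 0.5598 -0.0719  0.1999] q [ 0.18  0.34 -0.21  1.85  0.08  0.97 -1.47]
```

View pics/w1c.png

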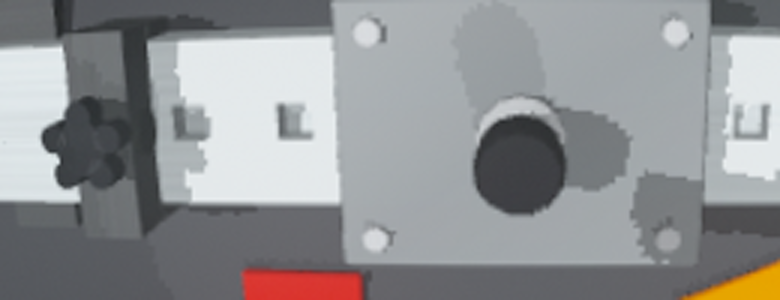

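```bash
python3 -m jog '0.0015 -0.0038 0.01 0 0 0 0.0854; 0.0015 -0.0038 0.04 0 0 0 0.0854; 0.0015 -0.0038 0.07 0 0 0 0.0854; 0.0015 -0.0038 0.085 0 0 0 0.0854;0.0015 -0.0038 0.09 0 0 0 0.0854' && python3 -m jog '0 0 0 0 0 0 0.0854;0 0 0 0 0 0 0.0854;0 0 0 0 0 0 0.0854' && python3 g.py 0.561 -0.068 0.067
python3 - <<'E'
from h import *
import cv2,pickle
c=eyes.read_camera("wrist")
cv2.imwrite("pics/w2.png",c["image"][:,:,::-1])
for z,p in [(.09,(313,195))]: print(atz(c,p,z,True))
pickle.dump(c,open("c2.pkl","wb"))
E
```

```text
t: 2.6
eef_pos: [0.5595, -0.0659, 0.1073]
tool_rot: [-0.0, 0.997, 0.082, -0.002]
contact_force: [-0.5, 0.8, -1.0]
gripper_width: 1.003
t: 2.9
eef_pos: [0.5621, -0.0656, 0.1108]
tool_rot: [0.0, 0.997, 0.083, 0.001]
contact_force: [0.3, 0.1, 0.1]
gripper_width: 0.995
t 2.9 shift [-0.0015  0.0022  0.0438] rv [ 0.03 -0.11  0.07] F [0.3  0.11 0.1 ] w 0.995 pos [ 0.5621 -0.0656  0.1108] q [ 0.16  0.45 -0.2   1.92  0.12  0.78 -1.51]
[ 0.58634425 -0.05872339  0.09      ]
```

View pics/w2.png

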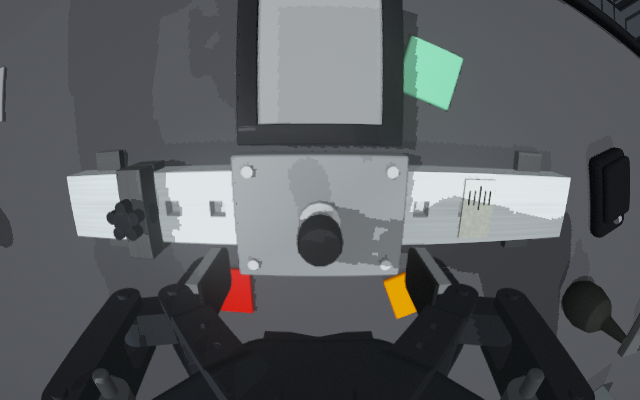

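```bash
python3 - <<'E'
from h import *
import pickle
a=pickle.load(open("c1.pkl","rb"))["wrist"];b=pickle.load(open("c2.pkl","rb"))
np.set_printoptions(precision=4,suppress=True)
print(atz(b,(320,241),.09,True),atz(b,(318,202),.054+.022,True),tri([ray(a,(313,195),True),ray(b,(320,241),True)]))
E
python3 g.py 0.561 -0.068 0.067
```

```text
[ 0.5599 -0.0671  0.09  ] [ 0.5788 -0.0628  0.076 ] (array([ 0.5607, -0.067 ,  0.0916]), [np.float64(7.339592540727023e-05), np.float64(7.339592540726845e-05)])
t 2.95 shift [-0.0015  0.0022  0.0438] rv [ 0.03 -0.11  0.07] F [-0.03 -0.84 -0.16] w 1.004 pos [ 0.562  -0.0656  0.1108] q [ 0.16  0.45 -0.2   1.92  0.12  0.78 -1.51]
```

```bash
python3 -m jog '-0.0012 0.0015 0.01 0 0 0 0.0854; -0.0012 0.0015 0.025 0 0 0 0.0854; -0.0012 0.0015 0.038 0 0 0 0.0854; -0.0012 0.0015 0.0438 0 0 0 0.0854;-0.0012 0.0015 0.0438 0 0 0 0.0854' && python3 -m jog '0 0 0 0 0 0 0.0854;0 0 0 0 0 0 0.0854;0 0 0 0 0 0 0.0854' && python3 g.py 0.561 -0.0673 0.067
python3 - <<'E'
from h import *
import cv2,pickle
for n in["wrist","scene"]:
  c=eyes.read_camera(n)
  cv2.imwrite(f"pics/{n}3.png",c["image"][:,:,::-1])
a=c["image"][100:260,220:420,::-1]; cv2.imwrite("pics/scene3c.png",cv2.resize(a,None,fx=3.7,fy=3.7,interpolation=cv2.INTER_CUBIC))
E
```

```text
t: 3.45
eef_pos: [0.5592, -0.0671, 0.0642]
tool_rot: [-0.0, 0.997, 0.083, -0.001]
contact_force: [0.3, 0.0, 0.8]
gripper_width: 0.999
t: 3.75
eef_pos: [0.5608, -0.0672, 0.0664]
tool_rot: [0.0, 0.997, 0.083, 0.0]
contact_force: [-0.4, -0.6, 0.5]
gripper_width: 1.001
t 3.75 shift [ 0.0002  0.0001 -0.0006] rv [ 0.01 -0.06  0.08] F [-0.36 -0.58  0.46] w 1.001 pos [ 0.5608 -0.0672  0.0664] q [ 0.15  0.51 -0.19  1.94  0.14  0.7  -1.52]
```

View pics/wrist3.png

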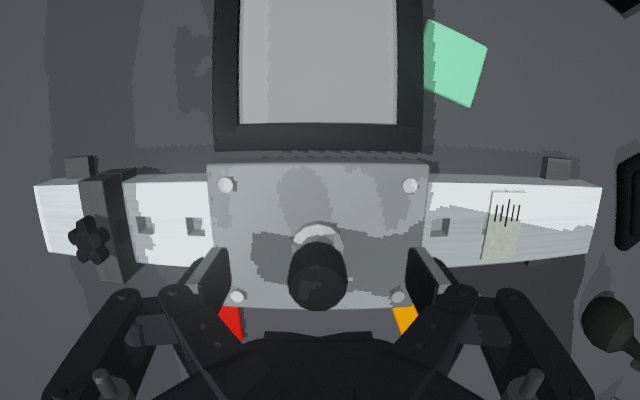

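View pics/scene3c.png

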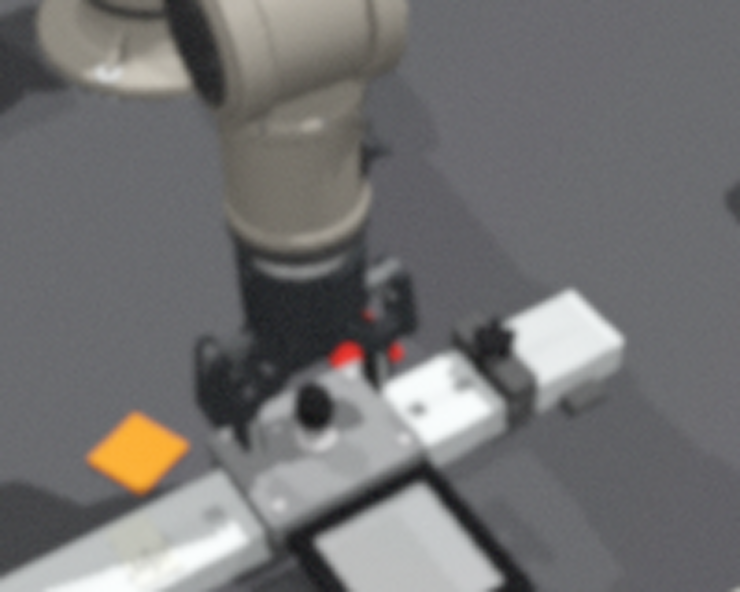

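```bash
python3 -m jog '0 0 0 0 0 0 0.05;0 0 0 0 0 0 0.035;0 0 0 0 0 0 0.03; 0 0 0 0 0 0 0.026; 0 0 0 0 0 0 0.02' 60 && python3 -m jog '0 0 0 0 0 0 0.01;0 0 0 0 0 0 0.01;0 0 0 0 0 0 0.01;0 0 0 0 0 0 0.01;0 0 0 0 0 0 0.01' && python3 g.py 0.561 -0.0673 0.067
python3 - <<'E'
from h import *
import cv2,pickle
c=eyes.read_camera("wrist")
cv2.imwrite(f"pics/w4.png",c["image"][:,:,::-1])
E
```

```text
t: 4.35
eef_pos: [0.5603, -0.0672, 0.0662]
tool_rot: [0.0, 0.997, 0.083, -0.0]
contact_force: [-1.7, 0.0, 3.5]
gripper_width: 0.288
t: 4.85
eef_pos: [0.5604, -0.0672, 0.0662]
tool_rot: [0.0, 0.997, 0.083, 0.0]
contact_force: [-1.3, 1.3, 4.6]
gripper_width: 0.282
t 4.85 shift [ 0.0006  0.0002 -0.0008] rv [ 0.   -0.01  0.08] F [-1.32  1.35  4.62] w 0.282 pos [ 0.5604 -0.0672  0.0662] q [ 0.15  0.52 -0.19  1.94  0.14  0.7  -1.52]
```

View pics/w4.png

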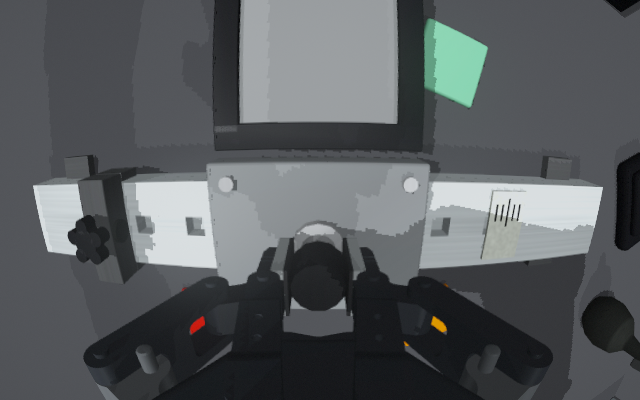

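```bash
python3 -m jog '0 0 -0.003 0 0 0 0.01;0 0 -0.006 0 0 0 0.01;0 0 -0.009 0 0 0 0.01;0 0 -0.012 0 0 0 0.01;0 0 -0.015 0 0 0 0.01' 80 && python3 -m jog '0 0 -0.002 0 0 0 0.01;0 0 -0.004 0 0 0 0.01; 0 0 -0.004 0 0 0 0.01' && python3 g.py 0.561 -0.0673 0.087
```

```text
t: 5.4
eef_pos: [0.5602, -0.0672, 0.0807]
tool_rot: [-0.0, 0.997, 0.083, -0.0]
contact_force: [4.3, 0.4, -10.8]
gripper_width: 0.278
t: 5.7
eef_pos: [0.5602, -0.0671, 0.085]
tool_rot: [-0.0, 0.997, 0.083, -0.0]
contact_force: [3.4, 0.8, -11.9]
gripper_width: 0.28
t 5.7 shift [ 0.0008  0.0003 -0.002 ] rv [-0.    0.01  0.09] F [  3.41   0.84 -11.89] w 0.28 pos [ 0.5602 -0.0671  0.085 ] q [ 0.16  0.49 -0.19  1.93  0.13  0.73 -1.52]
```

```bash
python3 -m jog '0 0 -0.0007 0 0 0 0.01;0 0 -0.0014 0 0 0 0.01;0 0 -0.0014 0 0 0 0.01' && python3 g.py 0.561 -0.0673 0.087;  python3 - <<'E'
from h import *
import cv2,pickle
c=eyes.read_camera("wrist")
cv2.imwrite(f"pics/w5.png",c["image"][:,:,::-1])
c=eyes.read_camera("scene")
a=c["image"][100:260,220:420,::-1]; cv2.imwrite("pics/scene5c.png",cv2.resize(a,None,fx=3.7,fy=3.7,interpolation=cv2.INTER_CUBIC))
E
```

```text
t: 6.0
eef_pos: [0.5602, -0.0672, 0.0863]
tool_rot: [-0.0, 0.997, 0.083, -0.0]
contact_force: [2.7, 0.9, -11.7]
gripper_width: 0.279
t 6.0 shift [ 0.0007  0.0003 -0.0007] rv [-0.    0.01  0.08] F [  2.65   0.9  -11.68] w 0.279 pos [ 0.5602 -0.0672  0.0863] q [ 0.16  0.49 -0.19  1.93  0.13  0.74 -1.51]
```

View pics/w5.png

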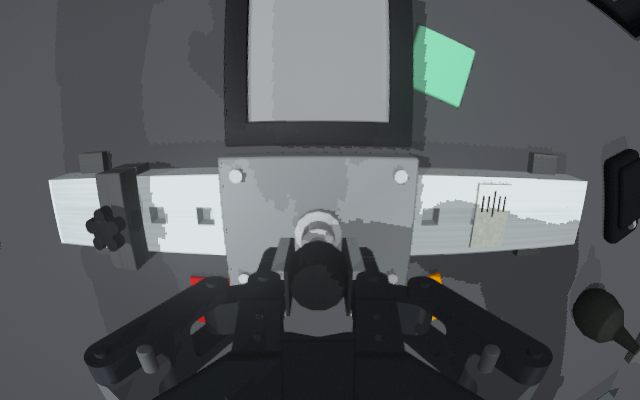

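View pics/scene5c.png

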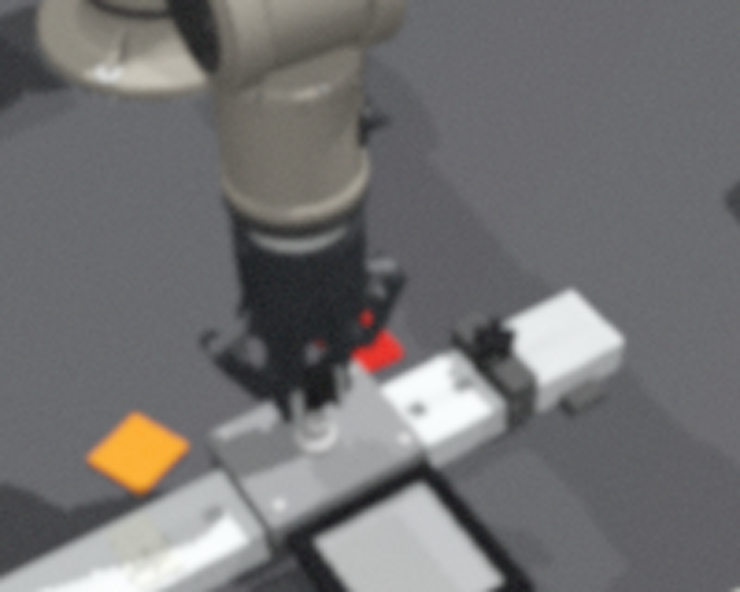

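```bash
python3 -m jog '0 -0.003 0 0 0 0 0.01;0 -0.01 0 0 0 0 0.01;0 -0.018 0 0 0 0 0.01;0 -0.025 0 0 0 0 0.01;0 -0.03 0 0 0 0 0.01' && python3 g.py 0.561 -0.0673 0.0863
```

```text
t: 6.6
eef_pos: [0.5552, -0.0365, 0.0863]
tool_rot: [-0.0, 0.997, 0.083, -0.0]
contact_force: [3.6, -0.3, -11.7]
gripper_width: 0.278
t 6.6 shift [ 0.0006  0.0314 -0.    ] rv [-0.02  0.01  0.13] F [  3.61  -0.27 -11.74] w 0.278 pos [ 0.5552 -0.0365  0.0863] q [ 0.11  0.48 -0.2   1.95  0.13  0.73 -1.57]
```

```bash
python3 -m jog '0 -0.005 0 0 0 0 0.01;0 -0.011 0 0 0 0 0.01;0 -0.018 0 0 0 0 0.01;0 -0.025 0 0 0 0 0.01;0 -0.03 0 0 0 0 0.01' && python3 g.py 0.561 -0.0673 0.0863;python3 - <<'E'
from h import *
import cv2,pickle
c=eyes.read_camera("wrist")
cv2.imwrite(f"pics/w6.png",c["image"][:,:,::-1])
E
```

```text
t: 7.1
eef_pos: [0.5503, -0.0071, 0.0863]
tool_rot: [-0.0, 0.997, 0.083, 0.0]
contact_force: [4.3, -1.1, -12.4]
gripper_width: 0.279
t 7.1 shift [0.0006 0.0612 0.    ] rv [-0.01 -0.    0.11] F [  4.32  -1.12 -12.42] w 0.279 pos [ 0.5503 -0.0071  0.0863] q [ 0.06  0.47 -0.2   1.96  0.14  0.72 -1.63]
```

View pics/w6.png

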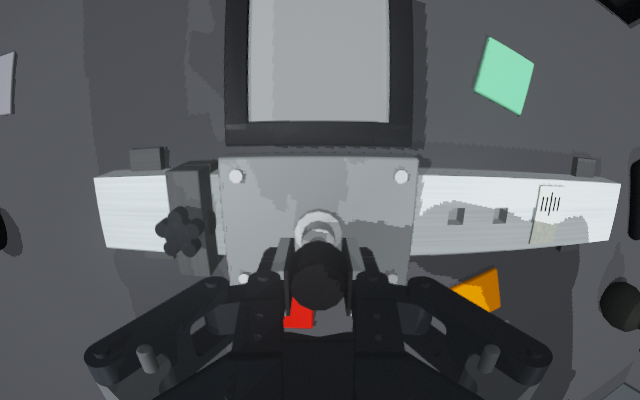

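```bash
python3 -m jog '0 -0.0015 0 0 0 0 0.01;0 -0.003 0 0 0 0 0.01;0 -0.0045 0 0 0 0 0.01;0 -0.006 0 0 0 0 0.01;0 -0.007 0 0 0 0 0.01' && python3 -m jog '0 -0.0007 0 0 0 0 0.01;0 -0.0014 0 0 0 0 0.01;0 -0.002 0 0 0 0 0.01' && python3 g.py 0.561 -0.0673 0.0863
```

```text
t: 7.65
eef_pos: [0.5494, -0.0011, 0.0863]
tool_rot: [0.0, 0.997, 0.083, 0.0]
contact_force: [4.3, -0.6, -12.6]
gripper_width: 0.28
t: 7.95
eef_pos: [0.549, 0.0008, 0.0863]
tool_rot: [0.0, 0.997, 0.083, 0.0]
contact_force: [4.4, -0.3, -11.3]
gripper_width: 0.282
t 7.95 shift [0.0006 0.0692 0.    ] rv [ 0.   -0.01  0.07] F [  4.44  -0.31 -11.25] w 0.282 pos [0.549  0.0008 0.0863] q [ 0.05  0.47 -0.2   1.97  0.14  0.72 -1.64]
```

```bash
python3 -m jog '0 -0.0007 0 0 0 0 0.01;0 -0.0014 0 0 0 0 0.01;0 -0.002 0 0 0 0 0.01' && python3 -m jog '0 -0.0007 0 0 0 0 0.01;0 -0.0014 0 0 0 0 0.01;0 -0.002 0 0 0 0 0.01' && python3 g.py 0.561 -0.0673 0.0863
```

```text
t: 8.25
eef_pos: [0.5487, 0.0029, 0.0863]
tool_rot: [-0.0, 0.997, 0.083, 0.0]
contact_force: [5.0, -0.3, -12.5]
gripper_width: 0.277
t: 8.55
eef_pos: [0.5486, 0.0032, 0.0864]
tool_rot: [0.001, 0.997, 0.082, 0.0]
contact_force: [6.3, -5.6, -11.8]
gripper_width: 0.278
t 8.55 shift [0.0007 0.0716 0.0002] rv [ 0.1  -0.02  0.01] F [  6.28  -5.59 -11.84] w 0.278 pos [0.5486 0.0032 0.0864] q [ 0.04  0.46 -0.2   1.97  0.14  0.72 -1.65]
```

```bash
python3 -m jog '0 -0.0007 0 0 0 0 0.01;0 -0.0015 0 0 0 0 0.01;0 -0.0015 0 0 0 0 0.01;0 -0.0015 0 0 0 0 0.01;0 -0.0015 0 0 0 0 0.01' && python3 -m jog '0 0 0 0 0 0 0.01;0 0 0 0 0 0 0.01;0 0 0 0 0 0 0.01' && python3 g.py 0.561 -0.0673 0.0863;python3 - <<'E'
from h import *
import cv2,pickle
for n in ["wrist","scene","top"]:
  c=eyes.read_camera(n); im=c["image"][:,:,::-1]
  if n=="top": im=cv2.resize(im[130:265,240:450],None,fx=3.8,fy=3.8,interpolation=cv2.INTER_CUBIC)
  if n=="scene": im=cv2.resize(im[100:300,200:420],None,fx=3,fy=3,interpolation=cv2.INTER_CUBIC)
  cv2.imwrite(f"pics/{n}7.png",im)
E
```

```text
t: 9.05
eef_pos: [0.5486, 0.0033, 0.0864]
tool_rot: [0.002, 0.997, 0.082, 0.0]
contact_force: [7.0, -7.5, -12.3]
gripper_width: 0.273
t: 9.35
eef_pos: [0.5486, 0.0032, 0.0864]
tool_rot: [0.002, 0.997, 0.082, 0.0]
contact_force: [6.3, -8.3, -12.7]
gripper_width: 0.279
t 9.35 shift [0.0008 0.0716 0.0003] rv [ 0.18 -0.02 -0.05] F [  6.31  -8.29 -12.66] w 0.279 pos [0.5486 0.0032 0.0864] q [ 0.04  0.46 -0.2   1.97  0.14  0.72 -1.66]
```

View pics/wrist7.png

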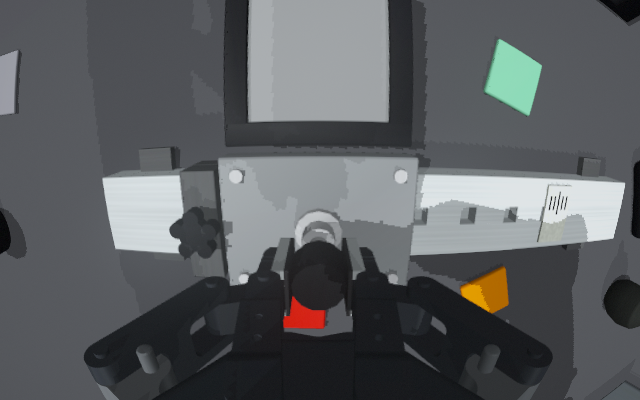

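View pics/scene7.png

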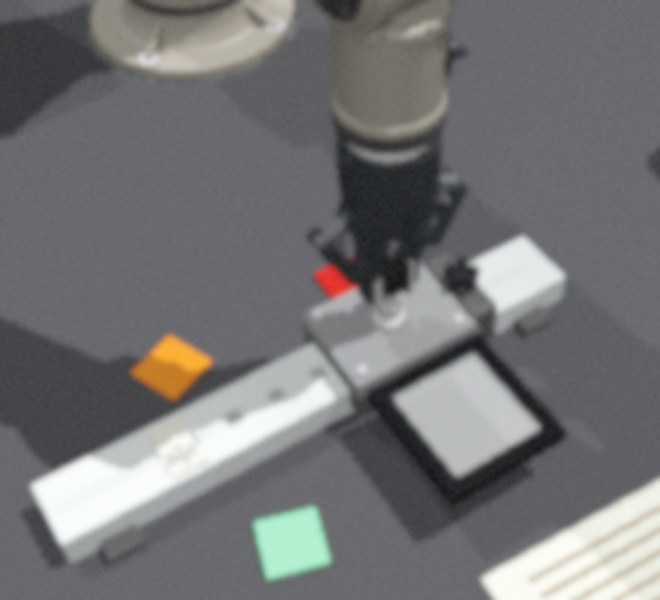

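```bash
python3 g.py 0.561 -0.0673 0.0863; python3 -c "
from station import workorder; print(workorder.hand_in())"; python3 g.py 0.561 -0.0673 0.0863
```

```text
t 9.5 shift [0.0008 0.0716 0.0003] rv [ 0.18 -0.02 -0.05] F [  6.49  -8.09 -13.47] w 0.28 pos [0.5486 0.0032 0.0863] q [ 0.04  0.46 -0.2   1.97  0.14  0.72 -1.66]
the job is handed in; nothing more can be done
None
the job is handed in; nothing more can be done
```

View pics/top7.png

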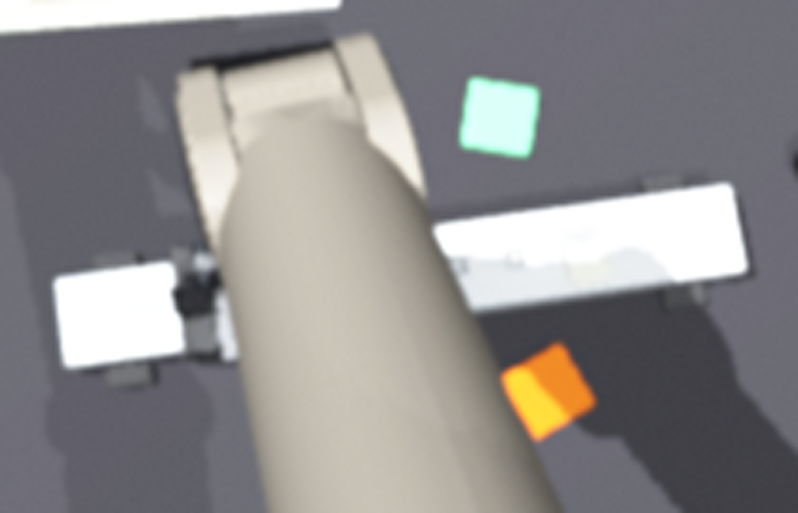

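I gripped the plunger knob at 80 N with the jaws along the rail and pulled it up about 20 mm. I then slid the carriage about 71 mm to the left until it met the stop, and handed the job in at about 9.5 s, still holding. The hand-in gives no verdict.

**Plunger:** the tool had risen 20.1 mm before the slide and stayed at that height. The downward pull was 12 to 13 N, which fits the 12 N spring force given for fully up. The knob had not shifted in the pads in the wrist pictures. I saw no force jump at the upper stop, so the 20 mm rests on tool height and spring force.

**Stop:** the push along y rose from about 0.3 N to 8 N while the tool stood still, so the carriage is pressed on. The wrist and scene pictures show no gap at the stop. I worked out about 74 mm between centres from the travel; contact is 75 mm, so that is within about 2 mm.

**Bystanders:** tiles a and c look the same in the top view before and after. The arm hid tile b there, but the scene and wrist pictures show it with nothing touching it. I did not measure the lens, blower, mouse and card again, but the arm did not touch anything near them.

**Side load:** a steady sideways force of about 6 N across the rail remained at the end, probably from a slight misalignment. It is well below the limits.

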